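# Pin a fence to its base with a thumbscrew

### The job

Lay the metal fence flat along the fixed wooden base, its holed end between the two steel cheeks, so that the hole in the fence lines up with the hole in the base; then put the wing-headed thumbscrew down through both holes until its collar sits flat on the fence, and let go. Leave the round-headed screw parked in its wooden rest, and do not disturb the other tools.

Things in the scene. Friction and masses are not known exactly. Their poses are not given: they have to be found in the camera images.
- base: Wooden base fixed to the bench, 210 (x, long) x 84 x 30 mm high. Origin: centre of its underside. 20 mm through hole on the centre line at x = -60 mm. Two steel cheeks beside the hole (x -95 to -25 mm) stand 45 mm apart, straight for 12 mm, then flaring out to 20 mm above the top; the fence's foot goes between them. Elsewhere the top is flat but for bolt heads 32 mm off the centre line.
- base_hole (a point): Centre of the mouth of the base's hole (diameter 20 mm), on the block's top, 30 mm above the bench; axes as base.
- fence: Loose aluminium fence, 0.3 kg, an upside-down T lying on the bench: flat foot 190 (x) x 40 (y) x 10 mm; on its centre line an upright rib 14 mm thick (y), x = -5 to +95 mm, top 50 mm above the underside. 20 mm through hole in the bare end, x = -60 mm. Origin: centre of the foot's underside. Mounted, its +x points as the base's +x.
- fence_hole (a point): Centre of the fence's hole at the top face of the foot: fence (-60, 0, 10) mm.
- fence_grip (a point): Good point to pinch the rib from above (across its 14 mm, along body y), near the centre of mass: fence (30, 0, 40) mm, 10 mm below the rib's top.
- wing_screw: Loose steel thumbscrew, 70 g, upright in either hole of the rest. Origin: centre of the collar's underside, z up. Below: round 16 mm shank, 36 mm long, last 10 mm tapering to 9 mm; it slides through, no turning. Above: collar 30 mm wide, 5 mm thick; flat wing 10 mm thick (y), 50 wide (x), to 36 mm above the origin: pinch it across y. Seated, any yaw will do; along the fence clears the rib.
- wing_screw_tip (a point): Lower end of the wing-headed screw's shank, 36 mm below the collar's underside.
- round_screw: Steel screw with a round knurled head (diameter 34 mm, 18 mm high, on an identical collar and shank), parked in the other hole of the rest. It is to stay there. Origin: centre of the collar's underside.
- rest: Wooden rest fixed to the bench, 150 (x) x 56 (y) x 45 mm high, with two 20 mm through holes at x = -45 and +45 mm, in which the two screws are parked, collars on its top. Origin: centre of its underside.
- chisel: Bystander: wooden-handled chisel, 232 mm long, lying behind the work.
- hex_keys: Bystander: set of hex keys in a holder, 80 x 90 x 27 mm.
- small_square: Bystander: small try square, 166 x 113 x 16 mm.
There are look-alikes about, which are no part of the job. Leave any red look-alike of the fence alone.

How it is judged:
By the outcome, as a careful person would: the job done as asked, in the order asked, and still so for the second after the job is handed in, with the robot touching nothing.
It also fails if it takes over 72 s, if anything falls off the work surface, if the arm or the gripper's body presses on something with over 40 N, if the wrist force passes 120 N, or if a joint passes its speed limit or range.

### The arm

A 6-joint arm with a two-finger parallel gripper is mounted at the origin on the work surface; the furniture and walls round the work are solid. World frame = base frame: x ahead of the robot, y to its left, z up, the work surface at z = 0. Lengths are in m, angles in rad, forces in N, time in s.
With the tool pointing down it reaches from about 0.225 to 0.875 m from the base axis. Payload 3.4 kg.
Tool frame: the origin (TCP) lies on the centre line of the jaws, within the pads' length; the fingertips stand 14 mm ahead of it and the grasp point (between the pads) lies 5 mm behind it; z points along the fingers, y is the line along which they close (so a half turn about z gives the same grasp; the last joint's range is limited). The gripper opens to 85 mm and grips with 20 to 120 N. Pads are 22 mm wide; open, the fingers measure 114 mm over their backs; the gripper's body (76 mm by 85 mm) begins 54 mm behind the grasp point. The pads swing forward as they close: fully open they stand 13 mm farther back than shut.
Start: joints at [-1.421, 0.276, 1.505, -0, 1.361, -0.121], TCP at [0.154, -0.554, 0.245] pointing down, gripper open.
Joint ranges: [-2.89, 2.89], [-0.75, 2.08], [0.22, 2.7], [-1.18, 4.32], [0.11, 2.71], [-2.7, 2.7]. Speed limits (rad/s): [2.57, 2.57, 3.14, 3.14, 3.14, 3.14].

### API

Orientations are given as a unit quaternion [w, x, y, z].
In Python, from rig import manip, eyes gives the robot as it stands.
- The arm moves only by the shell command python3 -m creep 'ROWS' [FORCE]. ROWS is JSON, a list of rows, each a list of 5 numbers: the opening, from 0 (shut) to 1 (fully open), then the shift along the tool's x, y, z normalised to -1 to 1, where 1 is 0.5 m, then the turn about the tool's z normalised to -1 to 1, where 1 is 360 degrees. In form: [[fingers, dx, dy, dz, spin], ...]. A call has 1 to 10 rows; each row is the pose to reach, as a shift and turn from the pose commanded when the call began, along the tool's axes at that moment, turning the shorter way round; what a row does not reach only later rows make up. A row lasts 1/10 s, in which the tool goes at most 50 mm and 8.59 degrees, less where a joint would pass 70% of its speed; a pose out of reach is approached as far as the arm can. A call with a number of a shift or a turn outside -1 to 1 is refused whole. A call with a gripper value outside its range is refused whole. The fingers move at their own pace and stop on an object; FORCE is the grip in N (left out, the last holds). Time passes only in rows, so rows that repeat a pose let the fingers close. It gives the time, the measured TCP pose, the force, the opening and the grip force at its end, in the units of the state.
- manip.get_state(): the state, without advancing time (a new reading comes with each control period).
- eyes.get_image(name): name is "scene" or "top" or "wrist"; returns a dict with "frame" (384x512x3 uint8, red, green, blue), "fx", "fy", "cx", "cy" (pixels), "R" (3x3) and "t" (3): a world point X has camera coordinates R X + t. Camera axes: x right, y down, z forward; pixel columns grow to the right and rows downward; lengths in m; the calibration is good to about 2 mm. The wrist camera is an equidistant fisheye: a pixel r from the principal point sees the ray r / f radians off the axis. A picture is of the moment at which its call begins. There is no depth.
- manip.sign_off(): hands the job in; it is judged then, once.
Trained networks look in the newest picture that a camera, given by its name, has taken for a name from the list of things; names that differ only in an ending like _2 or _b are one class to them, and where a whole thing is asked for, a point or a joint stands for the part that bears it (a point fixed in the world has none). Each returns a list of dicts, best first, with "confidence" (0 to 1); they miss things now and then, are a little off and sometimes report something else, mostly with a low value. They report only what shows in the picture. A call takes as long as a camera call. They do not tell look-alikes from the thing itself.
- eyes.regions_of(camera, label): "mask" (384x512 bool, what is visible of it) and "bbox" ([left, top, right, bottom] in pixels, round what is visible of it).
- eyes.place_of(camera, label): "centre" ([column, row] in pixels: a listed point, or the origin of a listed thing).
The state is a dict: "clock": time; "qpos": joint angles; "qd": joint speeds; "effort": joint torques, N m; "position": TCP position; "ee_rot": TCP orientation; "contact_force": force on the tool from outside, world axes, zero at the start; "moment": the same for the moment, N m; "width": finger opening in m; "gripper_force": force on a finger pad.
Only numpy, scipy, OpenCV 4.12 (cv2) and the standard library are available. Lean on these libraries where they do the work, as an engineer would, in place of code of your own. Each camera call takes 0.05 s, during which the arm holds its last target. There are 200 camera calls.

## Working session

There is one attempt and no reset: what is moved stays moved. The work goes in short steps, Python scripts to look and compute and a shell command to move; the robot and the scene stay as the last step left them, time stands still between calls to the robot, and variables do not carry over. Pictures are saved under pics/ and viewed, at most 10 in all, crops included, and the job is handed in when it is done.

```bash
mkdir -p pics; cat > h.py <<'E'
import numpy as np, cv2
from rig import manip, eyes
def save(cam,name):
    im=eyes.get_image(cam); cv2.imwrite('pics/'+name,im['frame'][:,:,::-1]); return im
def proj(im,X):
    c=np.array(im['R'])@np.array(X)+np.array(im['t']); return [im['fx']*c[0]/c[2]+im['cx'],im['fy']*c[1]/c[2]+im['cy']]
def back(im,p,z,fish=False):
    R=np.array(im['R']);t=np.array(im['t']); d=np.array([(p[0]-im['cx'])/im['fx'],(p[1]-im['cy'])/im['fy']])
    if fish:
        r=np.linalg.norm(d)+1e-12; v=np.r_[d/r*np.sin(r),np.cos(r)]
    else: v=np.r_[d,1]
    o=-R.T@t; v=R.T@v; return o+v*(z-o[2])/v[2]
E
python3 - <<'E'
from h import *
import json
a=save('top','top0.png'); b=save('scene','scene0.png')
s=manip.get_state(); print({k:np.round(v,3).tolist() for k,v in s.items()})
Z=dict(base=0,base_hole=.03,fence=0,fence_hole=.01,fence_grip=.04,wing_screw=.045,round_screw=.045,rest=0,chisel=0,hex_keys=0,small_square=0)
for cam,im in(('top',a),('scene',b)):
  for n,z in Z.items():
    for d in eyes.place_of(cam,n):
      if d['confidence']>.2: print(cam,n,round(d['confidence'],2),np.round(d['centre']),np.round(back(im,d['centre'],z),3))
cv2.imwrite('pics/both.png',np.vstack([a['frame'],b['frame']])[:,:,::-1])
E
```

```text
{'clock': 0.1, 'qpos': [-1.421, 0.277, 1.506, -0.0, 1.361, -0.121], 'qd': [-0.0, -0.004, -0.003, -0.001, 0.002, 0.001], 'effort': [0.001, -41.77, -24.641, -0.0, 0.006, -0.0], 'position': [0.154, -0.554, 0.245], 'ee_rot': [-0.001, 0.991, 0.135, -0.0], 'contact_force': [-0.692, 0.344, -0.462], 'moment': [0.01, -0.03, 0.005], 'gripper_force': 0.0, 'width': 0.085}
top base 0.66 [181. 175.] [0.516 0.227 0.   ]
top base_hole 0.64 [173. 154.] [0.584 0.249 0.03 ]
top fence 0.79 [159. 249.] [0.261 0.299 0.   ]
top fence 0.74 [274. 156.] [ 0.578 -0.103  0.   ]
top fence_hole 0.91 [169. 256.] [0.235 0.261 0.01 ]
top fence_hole 0.89 [279. 141.] [ 0.631 -0.123  0.01 ]
top fence_grip 0.82 [144. 244.] [0.276 0.339 0.04 ]
top fence_grip 0.64 [272. 164.] [ 0.539 -0.093  0.04 ]
top wing_screw 0.6 [347. 157.] [ 0.557 -0.35   0.045]
top round_screw 0.67 [344. 178.] [ 0.483 -0.337  0.045]
top rest 0.72 [340. 174.] [ 0.507 -0.332  0.   ]
top chisel 0.79 [269. 122.] [ 0.707 -0.09   0.   ]
top hex_keys 0.66 [319. 122.] [ 0.7   -0.269  0.   ]
top small_square 0.69 [209. 116.] [0.731 0.128 0.   ]
top small_sq
[... 309 characters left out ...]
fence_grip 0.97 [282. 191.] [ 0.575 -0.069  0.04 ]
scene fence_grip 0.43 [115. 186.] [0.278 0.329 0.04 ]
scene fence_grip 0.42 [359. 207.] [ 0.634 -0.287  0.04 ]
scene wing_screw 0.53 [371. 222.] [ 0.574 -0.344  0.045]
scene round_screw 0.72 [369. 236.] [ 0.51  -0.363  0.045]
scene round_screw 0.6 [200. 181.] [0.454 0.154 0.045]
scene round_screw 0.54 [347. 234.] [ 0.481 -0.32   0.045]
scene rest 0.9 [358. 246.] [ 0.518 -0.34   0.   ]
scene rest 0.7 [303. 198.] [ 0.645 -0.105  0.   ]
scene rest 0.38 [261. 173.] [0.703 0.106 0.   ]
scene chisel 0.73 [310. 187.] [ 0.719 -0.085  0.   ]
scene hex_keys 0.61 [360. 208.] [ 0.701 -0.268  0.   ]
scene small_square 0.79 [258. 172.] [0.701 0.119 0.   ]
```

View pics/top0.png

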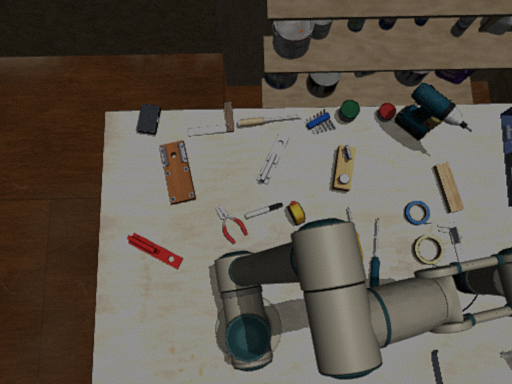

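View pics/scene0.png

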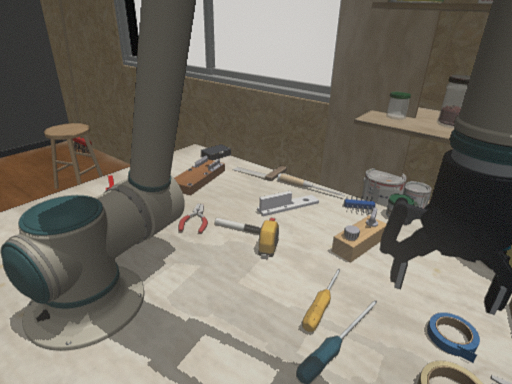

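The red look-alike of the fence is at top (155,250). The bare-metal fence at (272,160) fits the description (aluminium, 190 mm, hole at the far end), so that is the one to use. The base is at (178,172). The rest is at (343,170), with the wing-headed screw at the far end (347,155) and the round head near (344,178). I'll confirm all this in an enlarged crop.

```bash
cat >> h.py <<'E'
def st():
    s=manip.get_state(); from scipy.spatial.transform import Rotation as Ro
    q=s['ee_rot']; M=Ro.from_quat([q[1],q[2],q[3],q[0]]).as_matrix(); return s,np.array(s['position']),M
def plan(target,yaw=None):
    s,p,M=st(); d=M.T@(np.array(target)-p)/0.5
    y0=np.arctan2(M[1,0],M[0,0]); sp=0
    if yaw is not None:
        e=(np.radians(yaw)-y0+np.pi/2)%np.pi-np.pi/2; sp=-e/(2*np.pi)
    print('plan',np.round(d,4),'spin',round(sp,4),'yaw now',round(np.degrees(y0),2))
E
python3 - <<'E'
from h import *
im=cv2.imread('pics/top0.png')
c=[cv2.resize(im[y:y+75,x:x+80],None,fx=5,fy=5,interpolation=cv2.INTER_CUBIC)for x,y in((235,125),(305,125))]
cv2.imwrite('pics/crop.png',np.hstack(c))
plan([.56,-.10,.30],-18)
E
```

```text
plan [ 1.0257 -0.6577 -0.1094] spin 0.0931 yaw now 15.52
```

View pics/crop.png

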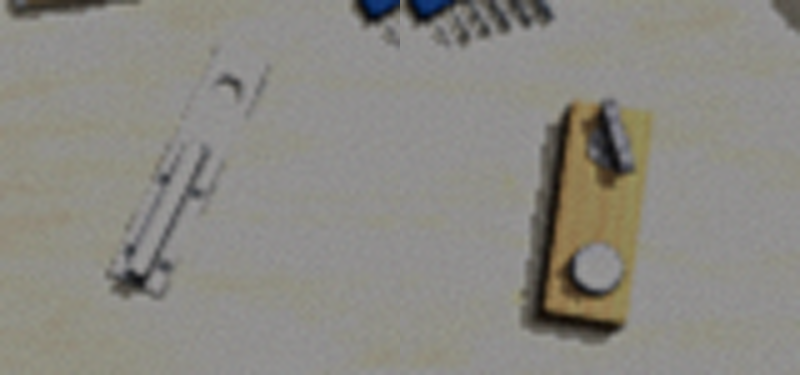

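Confirmed: the bare-metal fence has its hole at crop (230,85) and its rib running down-left to (135,280). The wing screw stands in the far hole of the rest, crop (612,140), and the round one in the near hole, crop (597,268). Next I'll move the wrist camera over the fence.

```bash
python3 -m creep '[[1,1,-0.64,-0.11,0.115],[1,1,-0.64,-0.11,0.115],[1,1,-0.64,-0.11,0.115],[1,1,-0.64,-0.11,0.115],[1,1,-0.64,-0.11,0.115],[1,1,-0.64,-0.11,0.115],[1,1,-0.64,-0.11,0.115],[1,1,-0.64,-0.11,0.115],[1,1,-0.64,-0.11,0.115],[1,1,-0.64,-0.11,0.115]]'
python3 -m creep '[[1,0,0,0,0],[1,0,0,0,0]]'
python3 - <<'E'
from h import *
plan([.56,-.10,.30],-26)
E
```

```text
clock: 2.2
position: [0.4776, -0.1925, 0.2906]
ee_rot: [0.0, 0.975, -0.224, 0.0]
contact_force: [0.9, -1.9, -0.2]
width: 0.0855
gripper_force: 0.0
clock: 2.4
position: [0.4769, -0.1934, 0.2901]
ee_rot: [0.0, 0.975, -0.222, -0.0]
contact_force: [-0.2, 0.5, 0.4]
width: 0.0854
gripper_force: 0.0
plan [ 0.0687 -0.2404 -0.0201] spin 0.0008 yaw now -25.7
```

```bash
python3 -m creep '[[1,0.07,-0.24,-0.02,0],[1,0.07,-0.24,-0.02,0],[1,0.07,-0.24,-0.02,0],[1,0.07,-0.24,-0.02,0],[1,0.07,-0.24,-0.02,0]]'
python3 - <<'E'
from h import *
w=save('wrist','w1.png'); print(w['fx'],w['cx'],w['cy'], np.round(-np.array(w['R']).T@w['t'],3))
for n,z in dict(fence=0,fence_hole=.01,fence_grip=.04,base_hole=.03,wing_screw=.045,round_screw=.045).items():
  for d in eyes.place_of('wrist',n):
    if d['confidence']>.2: print(n,round(d['confidence'],2),np.round(d['centre']),np.round(back(w,d['centre'],z,True),4))
plan([.56,-.10,.30],-26)
E
```

```text
clock: 2.9
position: [0.5595, -0.1031, 0.2996]
ee_rot: [0.001, 0.974, -0.224, -0.001]
contact_force: [-0.0, -0.9, -0.6]
width: 0.0854
gripper_force: 0.0
297.3186396354542 254.0957709249936 189.493408505003 [ 0.633 -0.139  0.427]
fence 0.67 [152. 348.] [0.2692 0.2909 0.    ]
fence 0.55 [246. 144.] [ 0.5708 -0.0967  0.    ]
fence_hole 0.77 [248. 101.] [ 0.6254 -0.1255  0.01  ]
fence_grip 0.75 [252. 171.] [ 0.5391 -0.0909  0.04  ]
fence_grip 0.72 [130. 362.] [0.2738 0.3374 0.04  ]
base_hole 0.89 [ 66. 233.] [0.5837 0.2491 0.03  ]
wing_screw 0.78 [411.  78.] [ 0.5671 -0.3477  0.045 ]
round_screw 0.62 [422. 141.] [ 0.4767 -0.3331  0.045 ]
plan [-0.0018 -0.0045  0.0004] spin 0.0001 yaw now -25.97
```

View pics/w1.png

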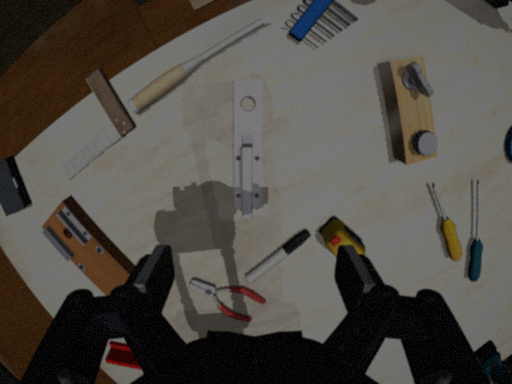

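The wrist view shows the fence upright in the picture, with its hole at (248,102) and its rib down to (247,215). The base is at lower left, with its hole near (66,233), and the rest is at upper right. Next I'll refine the fence axis from the mask.

```bash
cat >> h.py <<'E'
def rect(im,mask,z,fish):
    ys,xs=np.nonzero(mask); P=np.array([back(im,(x,y),z,fish)[:2] for x,y in zip(xs,ys)])
    P=P[np.all(np.abs(P-np.median(P,0))<.2,axis=1)]
    (c,sz,a)=cv2.minAreaRect((P*1000).astype(np.float32)); v=np.linalg.svd(P-P.mean(0),full_matrices=False)[2][0]
    b=a if sz[0]>sz[1] else a+90
    return np.round(c,1),np.round(sz,1),'rectyaw',round(b%180,2),'pca',round(np.degrees(np.arctan2(v[1],v[0]))%180,2),'mean',np.round(P.mean(0)*1000,1)
E
python3 - <<'E'
from h import *
w=eyes.get_image('wrist')
for n,z in(('fence',.01),('base',.03),('rest',.045),('wing_screw',.06)):
  for d in eyes.regions_of('wrist',n):
    if d['confidence']>.3: print(n,round(d['confidence'],2),d['bbox'],*rect(w,d['mask'],z,True))
for n,z in dict(fence=0,fence_hole=.01,fence_grip=.04,base_hole=.03).items():
  for d in eyes.place_of('wrist',n):
    if d['confidence']>.2: print(n,round(d['confidence'],2),np.round(d['centre']),np.round(back(w,d['centre'],z,True),4))
plan([.539,-.091,.10],-22)
E
```

```text
fence 0.85 [232.3, 80.5, 262.5, 217.3] [562.3 -93.8] [ 40.6 205. ] rectyaw 154.11 pca 153.64 mean [568.  -96.9]
fence 0.67 [104.8, 338.5, 140.1, 366.3] [282.  387.4] [91.2 96.2] rectyaw 154.66 pca 133.31 mean [274.2 383.7]
base 0.73 [45.4, 193.6, 133.3, 296.1] [541.4 231.5] [177.5 117.8] rectyaw 11.78 pca 13.95 mean [546.1 227.1]
rest 0.76 [375.3, 56.1, 437.8, 168.7] [ 524.6 -328.6] [ 78.1 151. ] rectyaw 169.61 pca 169.69 mean [ 530.1 -322.9]
wing_screw 0.89 [401.8, 62.7, 432.2, 94.0] [ 563.  -345.1] [53.5 38.2] rectyaw 10.19 pca 24.72 mean [ 566.5 -347.6]
fence 0.6 [247. 141.] [ 0.5751 -0.0984  0.    ]
fence_hole 0.77 [245. 101.] [ 0.6277 -0.1216  0.01  ]
fence_hole 0.75 [201.  60.] [ 0.7081 -0.0926  0.01  ]
fence_grip 0.67 [130. 360.] [0.2825 0.333  0.04  ]
base_hole 0.88 [ 69. 234.] [0.5803 0.2481 0.03  ]
base_hole 0.46 [ 99. 250.] [0.5304 0.2082 0.03  ]
plan [-4.770e-02 -2.000e-04  4.001e-01] spin -0.0108 yaw now -25.88
```

```bash
python3 -m creep '[[1,-0.035,-0.01,0.1,0],[1,-0.035,-0.01,0.2,0],[1,-0.035,-0.01,0.32,0],[1,-0.035,-0.01,0.32,0],[1,-0.035,-0.01,0.32,0]]'
python3 - <<'E'
from h import *
w=save('wrist','w2.png')
for d in eyes.regions_of('wrist','fence'):
    if d['confidence']>.3: print(round(d['confidence'],2),d['bbox'],*rect(w,d['mask'],.01,True))
for n,z in dict(fence=0,fence_hole=.01,fence_grip=.04).items():
  for d in eyes.place_of('wrist',n):
    if d['confidence']>.2: print(n,round(d['confidence'],2),np.round(d['centre']),np.round(back(w,d['centre'],z,True),4))
plan([.546,-.0855,.038],-26)
E
```

```text
clock: 4.2
position: [0.5448, -0.0887, 0.1372]
ee_rot: [-0.0, 0.975, -0.224, -0.003]
contact_force: [0.7, -0.3, -0.1]
width: 0.0853
gripper_force: 0.0
0.71 [224.1, 45.4, 277.5, 270.7] [557.9 -92.2] [ 41.5 216.9] rectyaw 153.69 pca 153.41 mean [570.1 -98.2]
fence 0.77 [249. 152.] [ 0.5714 -0.0968  0.    ]
fence_hole 0.71 [250.  87.] [ 0.6232 -0.1227  0.01  ]
fence_grip 0.85 [252. 198.] [ 0.5437 -0.0866  0.04  ]
plan [-0.0086 -0.0058  0.2078] spin 0.0003 yaw now -25.88
```

View pics/w2.png

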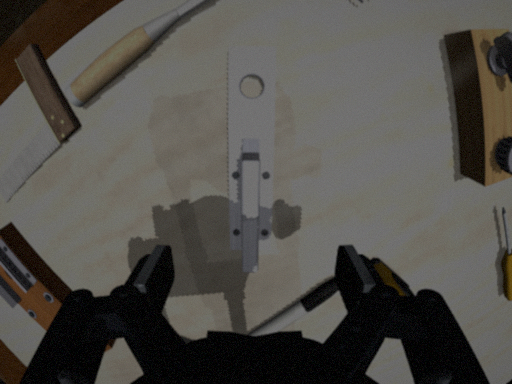

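The fence is below the jaws, with its hole at (251,86) and its rib along column 251, parallel to the tool. Now descend and pinch it.

```bash
python3 -m creep '[[1,-0.012,-0.005,0.08,0],[1,-0.012,-0.005,0.15,0],[1,-0.012,-0.005,0.19,0],[1,-0.012,-0.005,0.203,0],[1,-0.012,-0.005,0.203,0],[0,-0.012,-0.005,0.203,0],[0,-0.012,-0.005,0.203,0],[0,-0.012,-0.005,0.203,0],[0,-0.012,-0.005,0.203,0],[0,-0.012,-0.005,0.203,0]]' 70
python3 -m creep '[[0,0,0,0,0],[0,0,0,0,0],[0,0,0,0,0],[0,0,0,0,0]]' 70
```

```text
clock: 5.45
position: [0.5428, -0.0846, 0.0391]
ee_rot: [0.0, 0.975, -0.224, 0.0]
contact_force: [-3.2, 0.1, 26.2]
width: 0.0127
gripper_force: 65.7
clock: 5.85
position: [0.5429, -0.0847, 0.0392]
ee_rot: [0.0, 0.975, -0.224, 0.0]
contact_force: [-0.4, 0.0, 5.1]
width: 0.0128
gripper_force: 69.3
```

```bash
python3 -m creep '[[0,0,0,-0.06,0],[0,0,0,-0.15,0],[0,0,0,-0.25,0],[0,0,0,-0.33,0],[0,0,0,-0.33,0],[0,0,0,-0.33,0]]'
python3 - <<'E'
from h import *
plan([.51,.10,.20],13)
E
```

```text
clock: 6.45
position: [0.5422, -0.0845, 0.2036]
ee_rot: [0.0, 0.975, -0.224, 0.0]
contact_force: [0.1, -0.8, -3.0]
width: 0.0125
gripper_force: 68.8
plan [-0.2191 -0.3039  0.007 ] spin -0.108 yaw now -25.89
```

```bash
python3 -m creep '[[0,-0.22,-0.30,0,-0.108],[0,-0.22,-0.30,0,-0.108],[0,-0.22,-0.30,0,-0.108],[0,-0.22,-0.30,0,-0.108],[0,-0.22,-0.30,0,-0.108],[0,-0.22,-0.30,0,-0.108],[0,-0.22,-0.30,0,-0.108],[0,-0.22,-0.30,0,-0.108],[0,-0.22,-0.30,0,-0.108]]'
python3 - <<'E'
from h import *
w=save('wrist','w3.png'); s,p,M=st(); print(p)
zf=p[2]-.039
for d in eyes.regions_of('wrist','base'):
    if d['confidence']>.3: print(round(d['confidence'],2),d['bbox'],*rect(w,d['mask'],.03,True))
for d in eyes.regions_of('wrist','fence'):
    if d['confidence']>.3: print(round(d['confidence'],2),d['bbox'],*rect(w,d['mask'],zf+.01,True))
for n,z in dict(base=0,base_hole=.03,fence=zf,fence_hole=zf+.01,fence_grip=zf+.04).items():
  for d in eyes.place_of('wrist',n):
    if d['confidence']>.2:
      X=back(w,d['centre'],z,True); print(n,round(d['confidence'],2),np.round(d['centre'],1),np.round(X,4),'tool',np.round(M.T@(X-p),4))
t=eyes.get_image('top')
for d in eyes.place_of('top','base_hole'): print(np.round(back(t,d['centre'],.03),4))
for d in eyes.regions_of('top','base'): print(round(d['confidence'],2),*rect(t,d['mask'],.03,False))
E
```

```text
clock: 7.35
position: [0.509, 0.0976, 0.203]
ee_rot: [0.0, 0.994, 0.112, -0.001]
contact_force: [0.1, -0.1, -1.8]
width: 0.0127
gripper_force: 69.2
[0.50911544 0.09762099 0.20323034]
0.66 [95.8, 29.1, 182.3, 225.5] [523.9 232.6] [213.2  94.7] rectyaw 11.27 pca 11.33 mean [529.2 231.5]
0.53 [214.9, 12.6, 295.3, 336.6] [500.4  96.1] [344.5  76.7] rectyaw 12.69 pca 12.69 mean [536.6 104.3]
0.83 [26.0, 243.8, 119.3, 314.8] [427.6 225.6] [78.7 46.2] rectyaw 62.25 pca 78.81 mean [431.  226.3]
0.76 [212.8, 13.8, 291.6, 336.0] [528.4 102.9] [208.5  40.2] rectyaw 12.44 pca 12.67 mean [556.2 108.9]
0.59 [355.5, 14.2, 501.0, 79.7] [647.5  16.8] [ 13.3 113.7] rectyaw 95.77 pca 95.8 mean [645.6  35.3]
base_hole 0.87 [130.2  76.2] [0.5825 0.2477 0.03  ] tool [ 0.1051 -0.13    0.1732]
fence 0.94 [254.  182.2] [0.5381 0.105  0.1642] tool [ 0.0299 -0.0007  0.039 ]
fence 0.58 [ 85.  289.1] [0.4216 0.2172 0.1642] tool [-0.0586 -0.1361  0.039 ]
fence 0.34 [510.1 217.7] [ 0.557  -0.1108  0.1642] tool [2.000e-04 2.139e-01 3.900e-02]
fence_hole 0.93 [116.3 317. ] [0.4121 0.1853 0.1742] tool [-0.075  -0.1071  0.029 ]
fence_hole 0.91 [253.6  77.1] [0.5964 0.1184 0.1742] tool [ 0.0897 -0.0008  0.0289]
fence_grip 0.86 [256.5 261.7] [0.5102 0.0973 0.2042] tool [ 0.0009  0.0005 -0.001 ]
fence_grip 0.83 [ 62.9 292.6] [0.4517 0.211  0.2042] tool [-0.0307 -0.1234 -0.001 ]
[0.5898 0.2497 0.03  ]
0.74 [545.8 241.4] [161.8  87.7] rectyaw 12.53 pca 30.3 mean [545.4 238.4]
```

View pics/w3.png

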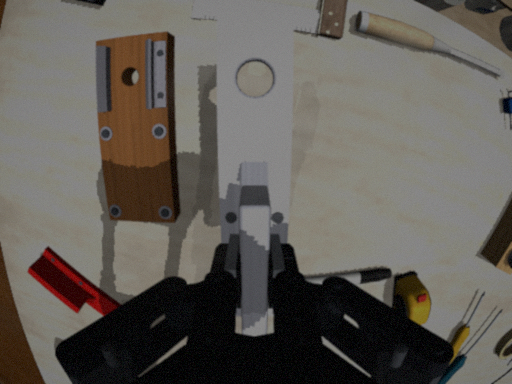

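The fence hangs level in line with the tool, hole at (254,77). The base is at left, hole (130,76), cheeks either side, bolts at (106,133), (159,131), (115,212) and (166,213). Next is the base yaw from those bolts.

```bash
python3 - <<'E'
from h import *
w=eyes.get_image('wrist'); g=cv2.cvtColor(w['frame'],cv2.COLOR_RGB2HSV)
dark=(g[:,:,2]<60).astype(np.uint8)
def cen(m,x,y,r=11):
    ys,xs=np.nonzero(m[y-r:y+r+1,x-r:x+r+1]); return xs.mean()+x-r,ys.mean()+y-r,len(xs)
grey=((g[:,:,1]<70)&(g[:,:,2]>50)).astype(np.uint8)
B=[]
for x,y in((106,133),(159,131),(115,212),(166,213)):
    c=cen(grey,x,y,8); X=back(w,c[:2],.033,True); B.append(X); print(np.round(c,1),np.round(X,4))
h=cen(dark,130,76); print('hole',np.round(h,1),np.round(back(w,h[:2],.027,True),4))
B=np.array(B); 
for a,b in((2,0),(3,1)): d=B[b]-B[a]; print('yaw',np.degrees(np.arctan2(d[1],d[0])),np.linalg.norm(d))
for a,b in((1,0),(3,2)): d=B[b]-B[a]; print('cross',np.degrees(np.arctan2(d[1],d[0]))-90,np.linalg.norm(d))
m=(B[0]+B[1])/2-(B[2]+B[3])/2; print('mid',(B[0]+B[1])/2,(B[2]+B[3])/2,np.degrees(np.arctan2(m[1],m[0])))
for d in eyes.place_of('wrist','base_hole')[:1]: print(d['centre'],back(w,d['centre'],.03,True))
E
```

```text
[104.9 133.  178. ] [0.5175 0.2685 0.033 ]
[159.9 130.9 181. ] [0.5311 0.2044 0.033 ]
[113.4 212.2 130. ] [0.4257 0.2502 0.033 ]
[165.7 211.8  92. ] [0.4425 0.1855 0.033 ]
hole [128.6  76.  162. ] [0.5823 0.2523 0.027 ]
yaw 11.262479566243627 0.09358914239012266
yaw 12.052072353986212 0.09058349718831293
cross 11.9848379737237 0.06550016731737601
cross 14.555316856254109 0.0668536278753196
mid [0.52427773 0.23646091 0.033     ] [0.43409085 0.2178648  0.033     ] 11.650832893083937
[132.2, 76.3] [0.58261606 0.24672723 0.03      ]
```

```bash
python3 - <<'E'
from h import *
plan([.495,.2293,.115],11.7)
E
```

```text
plan [ 0.0315 -0.2613  0.1772] spin 0.0036 yaw now 13.0
```

```bash
python3 -m creep '[[0,0.032,-0.08,0,0],[0,0.032,-0.16,0,0.0036],[0,0.032,-0.261,0,0.0036],[0,0.032,-0.261,0.05,0.0036],[0,0.032,-0.261,0.1,0.0036],[0,0.032,-0.261,0.177,0.0036],[0,0.032,-0.261,0.177,0.0036],[0,0.032,-0.261,0.177,0.0036],[0,0.032,-0.261,0.177,0.0036]]'
python3 - <<'E'
from h import *
w=save('wrist','w4.png'); s,p,M=st(); zf=p[2]-.039
cv2.imwrite('pics/w4c.png',cv2.resize(w['frame'][0:260,90:420,::-1],None,fx=2.2,fy=2.2,interpolation=cv2.INTER_CUBIC))
for n,z in dict(base_hole=.03,fence_hole=zf+.01).items():
  for d in eyes.place_of('wrist',n):
    if d['confidence']>.2:
      X=back(w,d['centre'],z,True); print(n,round(d['confidence'],2),np.round(d['centre'],1),np.round(X,4),'tool',np.round(M.T@(X-p),4))
E
```

```text
clock: 8.9
position: [0.4969, 0.2295, 0.1169]
ee_rot: [-0.0, 0.995, 0.102, 0.002]
contact_force: [0.4, -0.7, -1.1]
width: 0.0125
gripper_force: 69.6
base_hole 0.87 [252.9  84.6] [0.5825 0.2487 0.03  ] tool [ 0.0873 -0.0014  0.0874]
fence_hole 0.76 [251.   78.5] [0.5838 0.2498 0.0881] tool [ 0.089  -0.0022  0.0294]
```

View pics/w4c.png

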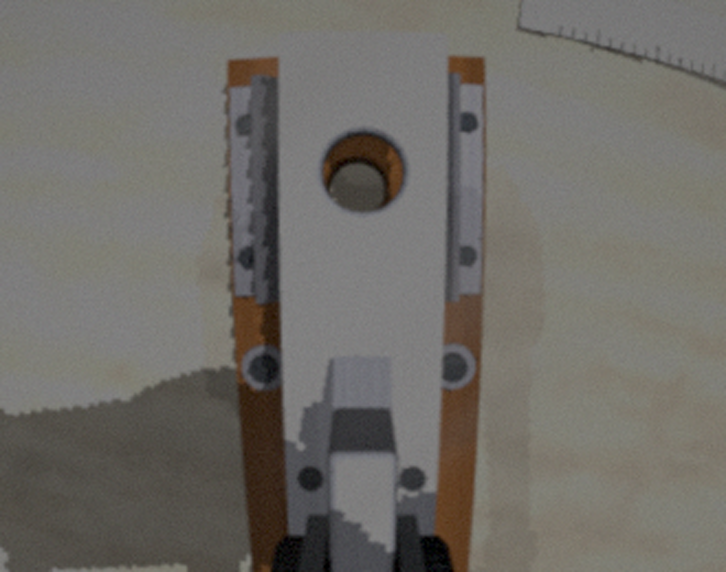

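```bash
python3 - <<'E'
from h import *
w=eyes.get_image('wrist'); s,p,M=st(); zf=p[2]-.039
for n,c,z in(('base',(251.8,85),0),('fence',(255,77.7),zf+.01),('fenceL',(278/2.2+90,171/2.2),zf+.01),('fenceR',(449/2.2+90,171/2.2),zf+.01)):
    X=back(w,c,z,True); print(n,np.round(X,4),np.round(M.T@(X-p),4))
E
```

```text
base [0.5826 0.2497 0.    ] [ 0.0883 -0.0024  0.1168]
fence [0.5843 0.2477 0.0876] [ 0.0899 -0.0001  0.0293]
fenceL [0.5806 0.2674 0.0876] [ 0.0902 -0.0202  0.0293]
fenceR [0.5887 0.2279 0.0876] [0.0902 0.0202 0.0293]
```

The picture shows the base hole through the fence hole, offset about 2 mm left and 1.6 mm back, with even margins otherwise. Correct for that and lower.

```bash
python3 -m creep '[[0,-0.003,-0.0026,0,-0.0009],[0,-0.003,-0.0026,0.03,-0.0009],[0,-0.003,-0.0026,0.05,-0.0009],[0,-0.003,-0.0026,0.065,-0.0009],[0,-0.003,-0.0026,0.08,-0.0009],[0,-0.003,-0.0026,0.09,-0.0009],[0,-0.003,-0.0026,0.092,-0.0009],[0,-0.003,-0.0026,0.092,-0.0009]]'
python3 - <<'E'
from h import *
w=save('wrist','w5.png'); s,p,M=st(); print(p)
cv2.imwrite('pics/w5c.png',cv2.resize(w['frame'][0:260,90:420,::-1],None,fx=2.2,fy=2.2,interpolation=cv2.INTER_CUBIC))
E
```

```text
clock: 9.9
position: [0.4937, 0.2302, 0.0691]
ee_rot: [0.0, 0.994, 0.105, 0.0]
contact_force: [-0.6, -0.5, -1.0]
width: 0.0123
gripper_force: 69.7
[0.49371717 0.23017244 0.0691797 ]
```

View pics/w5c.png

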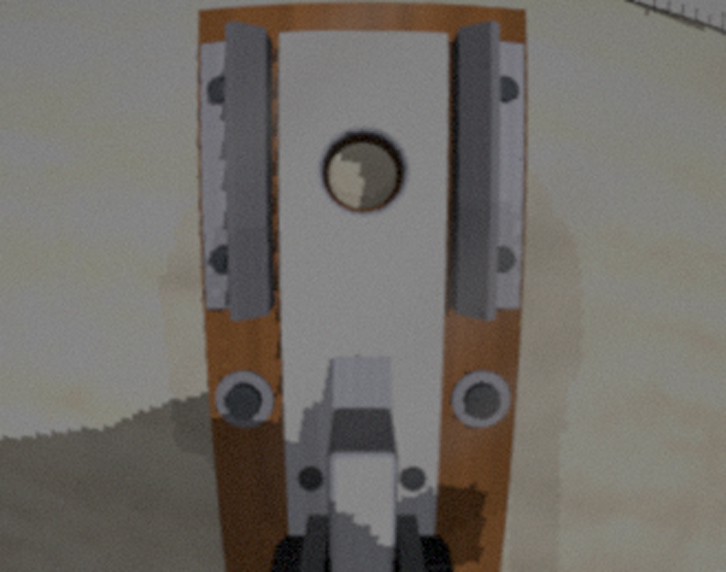

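The fence lies between the cheeks with the holes concentric at (363,172). Seat it and release.

```bash
python3 -m creep '[[0,0,0,0.002,0],[0,0,0,0.004,0],[0,0,0,0.004,0]]'
python3 -m creep '[[0.15,0,0,0,0],[0.3,0,0,0,0],[0.5,0,0,0,0],[0.5,0,0,0,0],[0.5,0,0,-0.04,0],[0.5,0,0,-0.12,0],[0.6,0,0,-0.2,0],[0.7,0,0,-0.26,0],[0.7,0,0,-0.26,0],[0.7,0,0,-0.26,0]]'
python3 - <<'E'
from h import *
w=save('wrist','w6.png'); s,p,M=st(); print(p)
for n,z in dict(base_hole=.03,fence_hole=.04,fence_grip=.07,fence=.03).items():
  for d in eyes.place_of('wrist',n):
    if d['confidence']>.3:
      X=back(w,d['centre'],z,True); print(n,round(d['confidence'],2),np.round(d['centre'],1),np.round(X,4))
plan([.52,-.26,.26],20)
E
```

```text
clock: 10.25
position: [0.4937, 0.2302, 0.0691]
ee_rot: [-0.0, 0.994, 0.105, 0.001]
contact_force: [-3.8, -0.4, 12.9]
width: 0.0128
gripper_force: 71.8
clock: 11.25
position: [0.4937, 0.2302, 0.1973]
ee_rot: [-0.0, 0.995, 0.105, 0.001]
contact_force: [-0.1, -0.7, -0.5]
width: 0.0598
gripper_force: 0.0
[0.49299992 0.22990742 0.19620052]
fence_hole 0.67 [199.  334.1] [0.2614 0.258  0.04  ]
fence_hole 0.56 [252.4  83.4] [0.582  0.2512 0.04  ]
fence_grip 0.58 [256.5 184.9] [0.4942 0.2287 0.07  ]
fence 0.68 [252.  144.5] [0.5224 0.239  0.03  ]
plan [-0.1512  0.9696 -0.1282] spin -0.0222 yaw now 12.02
```

View pics/w6.png

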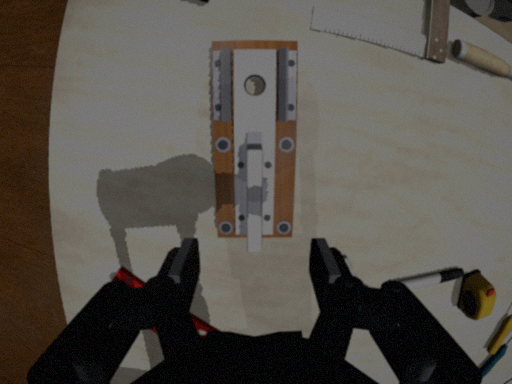

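The fence is seated on the base, hole at (254,85), undisturbed by the release. On to the screw.

```bash
python3 -m creep '[[1,-0.15,0.95,-0.1,-0.015],[1,-0.15,0.95,-0.1,-0.015],[1,-0.15,0.95,-0.1,-0.015],[1,-0.15,0.95,-0.1,-0.015],[1,-0.15,0.95,-0.1,-0.015],[1,-0.15,0.95,-0.1,-0.015],[1,-0.15,0.95,-0.1,-0.015],[1,-0.15,0.95,-0.1,-0.015],[1,-0.15,0.95,-0.1,-0.015],[1,-0.15,0.95,-0.1,-0.015]]'
python3 - <<'E'
from h import *
plan([.50,-.36,.25],17)
E
```

```text
clock: 12.5
position: [0.5189, -0.2536, 0.2463]
ee_rot: [0.0, 0.989, 0.15, -0.0]
contact_force: [0.2, 0.6, -0.3]
width: 0.0851
gripper_force: 0.0
plan [-0.0993  0.192  -0.0072] spin 0.0008 yaw now 17.3
```

```bash
python3 -m creep '[[1,-0.1,0.19,0,0],[1,-0.1,0.19,0,0],[1,-0.1,0.19,0,0],[1,-0.1,0.19,0,0],[1,-0.1,0.19,0,0]]'
python3 - <<'E'
from h import *
w=save('wrist','w7.png'); s,p,M=st(); print(p)
cv2.imwrite('pics/w7c.png',cv2.resize(w['frame'][0:260,90:420,::-1],None,fx=2.2,fy=2.2,interpolation=cv2.INTER_CUBIC))
for d in eyes.regions_of('wrist','wing_screw'):
    if d['confidence']>.3: print(round(d['confidence'],2),d['bbox'],*rect(w,d['mask'],.08,True))
for n,z in dict(wing_screw=.045,round_screw=.045,rest=0).items():
  for d in eyes.place_of('wrist',n):
    if d['confidence']>.3:
      X=back(w,d['centre'],z,True); print(n,round(d['confidence'],2),np.round(d['centre'],1),np.round(X,4))
E
```

```text
clock: 13.0
position: [0.4998, -0.3545, 0.2463]
ee_rot: [-0.001, 0.988, 0.151, -0.0]
contact_force: [-0.7, 0.6, -0.4]
width: 0.0849
gripper_force: 0.0
[ 0.49997833 -0.35403299  0.24661359]
0.57 [253.0, 82.3, 278.3, 135.6] [ 566.5 -347.3] [49.1 25.9] rectyaw 31.95 pca 12.71 mean [ 566.9 -346.6]
wing_screw 0.64 [266.7 108.6] [ 0.5647 -0.3474  0.045 ]
wing_screw 0.41 [246.2 136.4] [ 0.5282 -0.3351  0.045 ]
round_screw 0.62 [232.3 174.7] [ 0.481  -0.3328  0.045 ]
rest 0.94 [247.3 135.4] [ 0.5231 -0.3369  0.    ]
```

View pics/w7c.png

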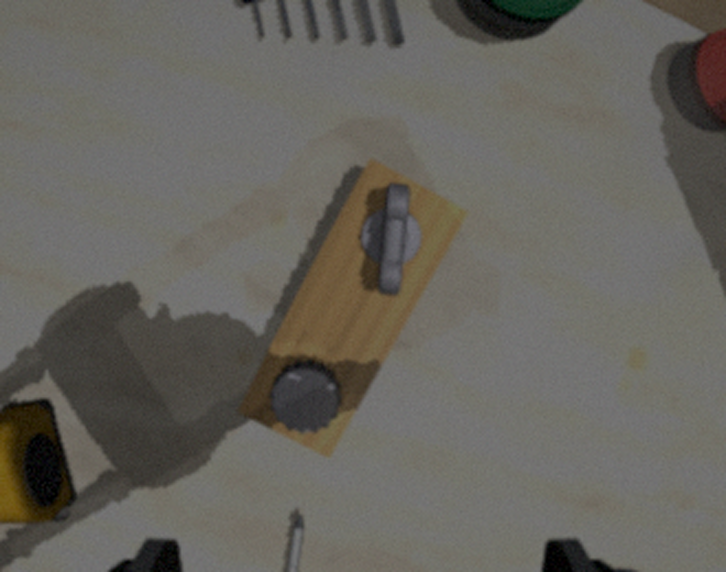

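The wing runs from crop (400,187) to (389,292) over its collar at (390,240). The round head is at (306,396), well clear. Now compute the grasp pose.

```bash
python3 - <<'E'
from h import *
w=eyes.get_image('wrist')
f=lambda x,y,z: back(w,(x/2.2+90,y/2.2),z,True)
a,b=f(400,188,.078),f(389,290,.078); d=a-b
print('wing',a,b,np.linalg.norm(d),np.degrees(np.arctan2(d[1],d[0])),(a+b)/2,'collar',f(390,239,.05))
y=np.degrees(np.arctan2(d[1],d[0])); t=(a+b)/2
plan([t[0],t[1],.078],y)
E
```

```text
wing [ 0.59025869 -0.34339729  0.078     ] [ 0.54442735 -0.35299393  0.078     ] 0.0468252904896303 11.826325549867974 [ 0.56734302 -0.34819561  0.078     ] collar [ 0.56574507 -0.34787398  0.05      ]
plan [0.1316 0.0283 0.3389] spin 0.0158 yaw now 17.52
```

```bash
python3 -m creep '[[1,0.13,0.028,0,0.0158],[1,0.13,0.028,0.08,0.0158],[1,0.13,0.028,0.18,0.0158],[1,0.13,0.028,0.26,0.0158],[1,0.13,0.028,0.31,0.0158],[1,0.13,0.028,0.335,0.0158],[1,0.13,0.028,0.349,0.0158],[1,0.13,0.028,0.349,0.0158]]'
python3 - <<'E'
from h import *
plan([.5665,-.348,.073],11.8)
E
```

```text
clock: 14.1
position: [0.5664, -0.3496, 0.0728]
ee_rot: [0.0, 0.995, 0.102, 0.0]
contact_force: [0.2, 0.5, -0.6]
width: 0.0854
gripper_force: 0.0
plan [ 0.0008 -0.0031 -0.0004] spin -0.0001 yaw now 11.75
```

```bash
python3 -m creep '[[0.7,0.001,-0.003,0,0],[0.4,0.001,-0.003,0,0],[0,0.001,-0.003,0,0],[0,0.001,-0.003,0,0],[0,0.001,-0.003,0,0],[0,0.001,-0.003,0,0],[0,0.001,-0.003,0,0],[0,0.001,-0.003,0,0]]' 50
python3 -m creep '[[0,0,0,-0.03,0],[0,0,0,-0.06,0],[0,0,0,-0.1,0],[0,0,0,-0.18,0],[0,0,0,-0.26,0],[0,0,0,-0.26,0],[0,0,0,-0.26,0]]'
python3 - <<'E'
from h import *
w=save('wrist','w8.png'); s,p,M=st(); print(p)
cv2.imwrite('pics/w8c.png',cv2.resize(w['frame'][60:330,90:420,::-1],None,fx=2.2,fy=2.2,interpolation=cv2.INTER_CUBIC))
for n,z in dict(wing_screw=p[2]-.028,wing_screw_tip=p[2]-.064).items():
  for d in eyes.place_of('wrist',n):
    if d['confidence']>.2:
      X=back(w,d['centre'],z,True); print(n,round(d['confidence'],2),np.round(d['centre'],1),np.round(X,4),np.round(M.T@(X-p),4))
plan([.55,.2,.19],11.8)
E
```

```text
clock: 14.9
position: [0.5665, -0.3483, 0.0731]
ee_rot: [0.0, 0.995, 0.102, 0.0]
contact_force: [-0.2, 0.3, 4.0]
width: 0.0091
gripper_force: 50.3
clock: 15.6
position: [0.5664, -0.3481, 0.2032]
ee_rot: [0.0, 0.995, 0.102, 0.0]
contact_force: [0.6, 0.3, -1.3]
width: 0.0089
gripper_force: 49.8
[ 0.56564931 -0.34752302  0.20154115]
wing_screw 0.73 [254.3 238.3] [ 0.5643 -0.348   0.1735] [-0.0014  0.0002  0.028 ]
wing_screw_tip 0.73 [254.5 211.4] [ 0.5666 -0.3477  0.1375] [0.0009 0.0005 0.064 ]
plan [ 0.1928 -1.0778  0.0236] spin -0.0002 yaw now 11.73
```

View pics/w8c.png

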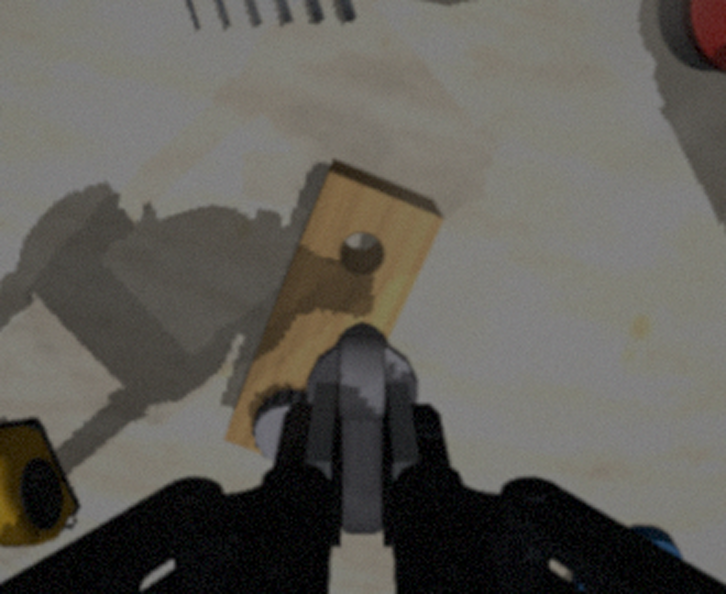

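The screw is held upright and centred in the jaws. The rest's far hole at crop (362,253) is empty, and the round screw is still parked. That was the eleventh picture I viewed, one over the limit of 10, so I'll rely on numbers from here.

```bash
python3 -m creep '[[0,0.08,-1,-0.04,0],[0,0.08,-1,-0.04,0],[0,0.08,-1,-0.04,0],[0,0.08,-1,-0.04,0],[0,0.08,-1,-0.04,0],[0,0.08,-1,-0.04,0],[0,0.08,-1,-0.04,0],[0,0.08,-1,-0.04,0],[0,0.08,-1,-0.04,0],[0,0.08,-1,-0.04,0]]'
python3 -m creep '[[0,0,0,0,0],[0,0,0,0,0]]'
python3 - <<'E'
from h import *
plan([.51,.235,.20],11.8)
E
```

```text
clock: 16.75
position: [0.5025, 0.1495, 0.221]
ee_rot: [0.0, 0.995, 0.102, -0.002]
contact_force: [0.6, 0.1, -0.6]
width: 0.0088
gripper_force: 49.8
clock: 16.95
position: [0.5029, 0.1487, 0.2211]
ee_rot: [0.0, 0.995, 0.104, -0.001]
contact_force: [-0.4, -0.4, -0.7]
width: 0.009
gripper_force: 49.8
plan [ 0.0497 -0.1661  0.0419] spin 0.0004 yaw now 11.93
```

```bash
python3 -m creep '[[0,0.05,-0.166,0.0,0],[0,0.05,-0.166,0.042,0],[0,0.05,-0.166,0.042,0],[0,0.05,-0.166,0.042,0],[0,0.05,-0.166,0.042,0]]'
python3 - <<'E'
from h import *
for i in range(2):
  w=eyes.get_image('wrist'); s,p,M=st(); print(p)
  for n,z in dict(base_hole=.03,fence_hole=.04,fence_grip=.07,wing_screw=p[2]-.028,wing_screw_tip=p[2]-.064).items():
   for d in eyes.place_of('wrist',n):
    if d['confidence']>.4:
      X=back(w,d['centre'],z,True); print(n,round(d['confidence'],2),np.round(d['centre'],1),np.round(X,4),np.round(M.T@(X-p),4))
t=eyes.get_image('scene')
# precise hole: darker/brighter blob contour near predicted pixel
g=cv2.cvtColor(w['frame'],cv2.COLOR_RGB2GRAY)
c=[d['centre'] for d in eyes.place_of('wrist','fence_hole')][:3]
x,y=np.round(min(c,key=lambda q:np.linalg.norm(back(w,q,.04,True)[:2]-[.582,.249]))).astype(int)
print(x,y); print(g[y-16:y+17:2,x-20:x+21:2])
plan([.5818,.2488,.20],11.8)
E
```

```text
clock: 17.45
position: [0.5118, 0.2322, 0.2012]
ee_rot: [0.001, 0.995, 0.101, -0.0]
contact_force: [-0.3, -0.2, -0.4]
width: 0.0084
gripper_force: 49.8
[0.51198145 0.2322468  0.20158958]
base_hole 0.6 [251.1 102.7] [0.5811 0.2498 0.03  ] [ 0.0713 -0.0034  0.1716]
fence_hole 0.65 [249.5 104.2] [0.5797 0.251  0.04  ] [ 0.0701 -0.0049  0.1616]
fence_grip 0.81 [147.5 321.5] [0.3099 0.3264 0.07  ] [-0.179  -0.133   0.1315]
fence_grip 0.7 [254.1 201.8] [0.4942 0.229  0.07  ] [-0.0181 -0.0005  0.1316]
wing_screw 0.74 [253.1 235.1] [0.5127 0.2336 0.1736] [ 0.001  -0.0012  0.028 ]
wing_screw_tip 0.59 [254.4 209.4] [0.5142 0.233  0.1376] [ 0.0023 -0.0004  0.064 ]
wing_screw_tip 0.59 [505.6  84. ] [0.6602 0.0512 0.1376] [0.1087 0.2071 0.0642]
[0.51178396 0.23348621 0.20188152]
base_hole 0.63 [255.1 100.7] [0.5841 0.2478 0.03  ] [0.0736 0.0007 0.1719]
base_hole 0.63 [251.  161.2] [0.5223 0.2393 0.03  ] [ 0.0114 -0.0036  0.1719]
fence_hole 0.8 [251.7 100.9] [0.5835 0.251  0.04  ] [ 0.0736 -0.0026  0.1619]
fence_grip 0.73 [145.5 320.8] [0.3097 0.3304 0.07  ] [-0.1783 -0.1359  0.1317]
fence_grip 0.
[... 1110 characters left out ...]
124
  129 124 127]
 [ 80 122 125 125 125 114  53 105 109 113 112  70  68  66  62  40 101 126
  125 124 128]
 [ 70 123 122 123 125 120  71  71 113 112 114  73  66  69  49  56 114 126
  124 124 131]
 [ 71 123 125 126 124 123 108  49  65 107  97  67  64  47  35  93 124 127
  125 125 125]
 [ 72 124 126 125 124 125 123 100  55  38  37  32  22  47  91 121 125 125
  128 124 125]
 [ 70 125 126 128 125 126 122 124 112  83  79  77  87 104 122 122 125 125
  124 124 124]
 [ 75 121 122 124 126 124 126 125 125 120 126 124 126 122 125 127 125 126
  125 123 127]
 [ 71 126 125 122 126 126 125 128 123 129 128 125 128 126 127 124 127 123
  126 123 126]]
plan [ 0.1435 -0.0002  0.003 ] spin -0.0002 yaw now 11.74
```

```bash
python3 -m creep '[[0,0.05,0,0,0],[0,0.1,0,0,0],[0,0.143,0,0,0],[0,0.143,0,0,0],[0,0.143,0,0.06,0],[0,0.143,0,0.12,0],[0,0.143,0,0.17,0],[0,0.143,0,0.17,0],[0,0.143,0,0.17,0]]'
python3 - <<'E'
from h import *
plan([.5817,.2486,.068],11.8)
E
```

```text
clock: 19.05
position: [0.5811, 0.2486, 0.1167]
ee_rot: [0.0, 0.995, 0.102, -0.0]
contact_force: [0.2, -0.3, -0.5]
width: 0.0088
gripper_force: 49.8
plan [0.0014 0.0002 0.0974] spin -0.0001 yaw now 11.75
```

```bash
python3 -m creep '[[0,0.001,0,0.015,0],[0,0.001,0,0.03,0],[0,0.001,0,0.042,0],[0,0.001,0,0.042,0]]'
```

```text
clock: 19.45
position: [0.5814, 0.2484, 0.0947]
ee_rot: [0.0, 0.995, 0.102, -0.001]
contact_force: [0.2, -0.4, -0.1]
width: 0.0091
gripper_force: 49.8
```

The tip is 9 mm inside with no contact force. Continue.

```bash
python3 -m creep '[[0,0,0,0.012,0],[0,0,0,0.024,0],[0,0,0,0.036,0],[0,0,0,0.046,0],[0,0,0,0.046,0]]'
```

```text
clock: 19.95
position: [0.5814, 0.2484, 0.0714]
ee_rot: [0.0, 0.995, 0.102, -0.001]
contact_force: [-1.1, 0.6, -1.1]
width: 0.0086
gripper_force: 49.8
```

```bash
python3 -m creep '[[0,0,0,0.003,0],[0,0,0,0.006,0],[0,0,0,0.008,0],[0,0,0,0.008,0]]'
```

```text
clock: 20.35
position: [0.5821, 0.2487, 0.0685]
ee_rot: [0.0, 0.995, 0.102, 0.0]
contact_force: [-0.1, 0.2, -0.0]
width: 0.0088
gripper_force: 49.8
```

```bash
python3 -m creep '[[0,0,0,0.002,0],[0,0,0,0.003,0],[0,0,0,0.003,0]]'
```

```text
clock: 20.65
position: [0.5822, 0.2487, 0.0681]
ee_rot: [-0.0, 0.995, 0.102, 0.0]
contact_force: [-0.7, -0.6, 4.2]
width: 0.009
gripper_force: 50.7
```

Contact at the expected height (0.068), so the collar is on the fence. Open gently and retreat up.

```bash
python3 -m creep '[[0.1,0,0,0,0],[0.2,0,0,0,0],[0.35,0,0,0,0],[0.45,0,0,0,0],[0.45,0,0,0,0],[0.45,0,0,-0.04,0],[0.45,0,0,-0.1,0],[0.5,0,0,-0.2,0],[0.5,-0.16,0,-0.28,0],[0.5,-0.16,0,-0.28,0]]'
python3 -m creep '[[0.5,-0.16,0,0,0],[0.5,-0.16,0,0,0],[0.5,-0.16,0,0,0]]'
python3 - <<'E'
from h import *
w=eyes.get_image('wrist'); s,p,M=st(); print(p)
for cam in('wrist','top','scene'):
  im=w if cam=='wrist' else eyes.get_image(cam)
  for n,z in dict(wing_screw=.04,fence=.03,fence_grip=.07,round_screw=.045).items():
   for d in eyes.place_of(cam,n):
    if d['confidence']>.4: print(cam,n,round(d['confidence'],2),np.round(d['centre'],1),np.round(back(im,d['centre'],z,cam=='wrist'),4))
for d in eyes.regions_of('wrist','wing_screw'):
  if d['confidence']>.3: print(d['confidence'],d['bbox'],*rect(w,d['mask'],.06,True))
E
```

```text
clock: 21.65
position: [0.5034, 0.2324, 0.2088]
ee_rot: [-0.0, 0.995, 0.102, 0.001]
contact_force: [0.1, 0.7, 0.8]
width: 0.0433
gripper_force: 0.0
clock: 21.95
position: [0.4206, 0.2151, 0.2071]
ee_rot: [0.0, 0.995, 0.103, -0.002]
contact_force: [0.0, -0.3, -0.6]
width: 0.0429
gripper_force: 0.0
[0.42367453 0.21584773 0.20738822]
wrist wing_screw 0.79 [251.3  12.3] [0.579  0.2514 0.04  ]
wrist fence 0.62 [161.4 262.8] [0.2804 0.3053 0.03  ]
wrist fence_grip 0.72 [134.4 266.2] [0.2958 0.3274 0.07  ]
wrist fence_grip 0.71 [255.2  98.3] [0.4952 0.2303 0.07  ]
top fence 0.73 [179.6 171.7] [0.5213 0.2257 0.03  ]
top round_screw 0.51 [345.2 181.5] [ 0.4711 -0.339   0.045 ]
scene fence 0.89 [197.  171.8] [0.5195 0.2355 0.03  ]
scene fence 0.73 [117.4 198.6] [0.2471 0.2729 0.03  ]
scene fence_grip 0.75 [114.9 189.1] [0.2365 0.2571 0.07  ]
scene fence_grip 0.69 [194.1 160.8] [0.5144 0.2406 0.07  ]
scene fence_grip 0.62 [360.6 208.6] [ 0.5759 -0.3111  0.07  ]
scene fence_grip 0.6 [346.3 233.9] [ 0.446  -0.3314  0.07  ]
scene round_screw 0.7 [345.4 232.9] [ 0.4845 -0.3151  0.045 ]
0.91 [239.0, 3.4, 268.8, 32.1] [572.3 247.4] [28.8 27.1] rectyaw 11.79 pca 9.64 mean [574.5 247.7]
```

Screw and fence are where they should be, within the networks' error, and the round screw is still in its rest. Handing in.

```bash
python3 -c "
from rig import manip
print(manip.sign_off())"
```

```text
the job is handed in; nothing more can be done
None
```

Handed in at about 22 s: the fence lies on the base with the holes lined up, the wing screw is down through both to its collar and released, and the round screw is still parked; the final state was checked by the networks and force readings only, and I viewed 11 pictures, one over the limit of 10.

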